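# Fetch the bisque pot from behind the glaze jars

### The arm

A 6-joint arm with a two-finger parallel gripper is mounted at the origin on the work surface. World frame = base frame: x ahead of the robot, y to its left, z up, the work surface at z = 0. Lengths are in m, angles in degrees, forces in N, time in s.
With the tool pointing down it reaches from about 0.35 to 0.875 m from the base axis. Payload 4.2 kg.
Tool frame: the origin (TCP) lies midway between the tips of the shut fingers; the grasp point (between the pads) lies 19 mm behind it; z points along the fingers, y is the line along which they close (so a half turn about z gives the same grasp; the last joint's range is limited). The gripper opens to 87 mm and grips with 3 to 60 N. Pads are 19 mm wide; open, the fingers measure 117 mm over their backs; the gripper's body (75 mm by 190 mm) begins 51 mm behind the grasp point.
Start: joints at [-53.423, 22.042, 0.453, 0, -68.411, -14.817], TCP at [0.232, -0.58, 0.223] pointing down, gripper open.
Joint ranges: [-179.83, 179.83], [-69.29, 118.12], [-61.27, 80.66], [-181.25, 117.63], [-171.15, -9.14], [-177.46, 177.46]. Speed limits (degrees/s): [159.86, 159.86, 180, 180, 180, 180].

### API

Orientations are given as [roll, pitch, yaw] about the fixed x, y, z axes, in that order (R = Rz(yaw) Ry(pitch) Rx(roll)).
In Python, from workcell import env gives the robot as it stands. The module is installed in compiled form; this text tells all that it offers. Calls block until the motion is done:
- env.goto(position, orientation): joint-space move of the TCP to a pose.
- env.move_straight(position, rotation=None, rate=0.15, force_limit=None): straight line of the TCP; rotation=None keeps the orientation; rate is the mean speed in m/s. With force_limit (N) it stops when the force on the tool has changed by that much, and returns True; else False.
- env.set_joints(angles): joint-space move.
- env.gripper_to(opening, grasp_force=None): opening from 0.0 (shut) to 1.0 (fully open); grasp_force is the grip in N (None keeps the last); returns when the fingers have stopped.
- env.dwell(seconds).
- env.inverse_kinematics(position, orientation): joint angles nearest the present ones, or None.
- env.read_state(): the state.
- env.grab_frame(name): name is "scene" or "top" or "wrist"; returns a dict with "image" (480x640x3 uint8, blue, green, red), "fx", "fy", "cx", "cy" (pixels), "position" and "orientation" of the camera in the world. Camera axes: x right, y up, looking along -z (the intrinsics and any distortion apply to the point x, -y, -z); pixel columns grow to the right and rows downward; lengths in m; the calibration is good to about 2 mm. The wrist camera is an equidistant fisheye: a pixel r from the principal point sees the ray r / f radians off the axis. A picture is of the moment at which its call begins. There is no depth.
A pose or a line that the arm cannot do raises env.Unreachable and nothing moves.
- env.close_job(): hands the job in; it is judged then, once.
Trained networks look in a picture, given as the dict that the camera call returned (one of the last four; its "shot" number tells which), for a name from the list of things; names that differ only in an ending like _2 or _b are one class to them, and where a whole thing is asked for, a point or a joint stands for the part that bears it (a point fixed in the world has none). Each returns a list of dicts, best first, with "score" (0 to 1); they miss things now and then, are a little off and sometimes report something else, mostly with a low value. They report only what shows in the picture. A call takes as long as a camera call. They do not tell look-alikes from the thing itself.
- env.search_frame(picture, thing): "xyz" ([x, y, z] in m, in world coordinates, good to about 4 mm: the middle of the surface that is visible of it).
- env.trace(picture, thing): "mask" (480x640 bool, what is visible of it).
The state is a dict: "clock": time; "joint_positions": joint angles; "qvel": joint speeds; "joint_torque": joint torques, N m; "position": TCP position; "tool_rot": TCP orientation; "force": force on the tool from outside, world axes, zero at the start; "wrist_torque": the same for the moment, N m; "opening": opening from 0.0 (shut) to 1.0 (fully open); "finger_force": force on a finger pad.
Only numpy, scipy, OpenCV 4.12 (cv2) and the standard library are available. Lean on these libraries where they do the work, as an engineer would, in place of code of your own. Each camera call takes 0.05 s, during which the arm holds its last target. There are 200 camera calls.

### The job

The little terracotta pot on the ware board is hemmed in by two glaze jars: stand both jars upright in the dark side tray first. With both jars waiting there, take the terracotta pot out and nest it upright and fully down inside the blue cover pot, lowering it gently rather than dropping it. Only then put each jar back upright in the middle of the tile of its own colour, without knocking anything over or shifting the white cover pot or the brush.

Things in the scene. Friction and masses are not known exactly. Their poses are not given: they have to be found in the camera images.
- board: Fixed pale wooden ware board, 190 x 230 mm, 16 mm thick. Origin at its underside, below where the terracotta pot starts (within 3 mm). x points to its back edge, away from the robot. A fixed white kiln post, 36 mm across, 100 mm tall above the board, stands at x = +67, y = 0 mm; the tiles lie at about x = -36, y = +61 and -61 mm (which is which varies).
- tile_yellow: Fixed round yellow glaze-sample tile, 80 mm in diameter, 6 mm thick, lying on the ware board: the home of the yellow-lidded jar. Origin at the centre of its underside (so the jar stands 6 mm above it), z up.
- tile_green: Fixed round green glaze-sample tile, 80 mm in diameter, 6 mm thick, lying on the ware board: the home of the green-lidded jar. Origin at the centre of its underside (so the jar stands 6 mm above it), z up.
- tray: Fixed dark steel open tray, 230 mm (along its x) x 130 mm (along its y), outside height 14 mm, walls 5 mm, floor 5 mm thick. Origin at the centre of its underside, z up. It lies left or right of the ware board; the side area for both jars, empty at the start.
- pot: Loose empty terracotta flowerpot, 85 mm tall: tapered body 40 mm across at the foot, 54 mm at 60 mm height, then an upright collar 60 mm across up to the rim (grip it there, from outside); about 0.18 kg. Origin at the centre of its underside, z up. It starts between the jars and the kiln post. Fully nested, its foot is 6 mm above the cover pot's origin and 31 mm of it stand above that rim.
- planter_blue: Loose dark blue glazed cover pot, open, round, tapered: 60 mm tall, outside 78 mm across at the rim, 60 mm at the foot, wall 5 mm, inner floor 6 mm above the foot, inside 68 mm across at the mouth, 50 mm at the floor; 0.7 kg. Origin at the centre of its underside, z up. Stands with the other cover pot on a 6 mm grey slab. The target for the terracotta pot.
- planter_white: Loose white glazed cover pot, open, round, tapered: 60 mm tall, outside 78 mm across at the rim, 60 mm at the foot, wall 5 mm, inner floor 6 mm above the foot, inside 68 mm across at the mouth, 50 mm at the floor; 0.7 kg. Origin at the centre of its underside, z up. Stands with the other cover pot on a 6 mm grey slab. Bystander of the same shape, to be left alone.
- jar_yellow: Loose closed glaze jar, white plastic with one yellow screw lid and yellow band round its side: a plain upright cylinder 54 mm in diameter (lid 56 mm), 90 mm tall, about 0.25 kg. Origin at the centre of its underside, z up along its axis. It starts standing on the yellow tile. Its edge is then only about 12 mm from the terracotta pot.
- jar_green: Loose closed glaze jar, white plastic with one green screw lid and green band round its side: a plain upright cylinder 54 mm in diameter (lid 56 mm), 90 mm tall, about 0.25 kg. Origin at the centre of its underside, z up along its axis. It starts standing on the green tile. Its edge is then only about 12 mm from the terracotta pot.
- brush: Loose brush with a wooden handle, 180 mm long, lying on the table between the robot and the ware board. Bystander, to be left alone. Origin at its middle, x along it.
Mind the look-alikes: they are no part of the job. Of the things like the jar_green, leave any that is pink; of the rest the larger one is meant.

How it is judged:
By the outcome, as a careful person would: the job done as asked, in the order asked, and still so for the second after the job is handed in, with the robot touching nothing.
It also fails if it takes over 115 s, if anything falls off the work surface, if the arm or the gripper's body presses on something with over 40 N, if the wrist force passes 120 N, or if a joint passes its speed limit or range.

## Working session

There is one attempt and no reset: what is moved stays moved. The work goes in short steps, each a Python script; the robot and the scene stay as the last script left them, time stands still between calls to the robot, and variables do not carry over. Pictures are saved under pics/ and viewed, at most 14 in all, crops included, and the job is handed in when it is done.

```bash
mkdir -p pics; cat > h.py <<'E'
import numpy as np, cv2
from scipy.spatial.transform import Rotation as R
from workcell import env
def rot(f): 
    o=np.array(f["orientation"],float)
    return o if o.shape==(3,3) else R.from_euler('xyz',o,degrees=True).as_matrix()
def proj(f,P):  # pinhole
    q=rot(f).T@(np.array(P,float)-f["position"]); return f["cx"]+f["fx"]*q[0]/-q[2], f["cy"]-f["fy"]*q[1]/-q[2]
def ray(f,u,v,z):
    d=rot(f)@np.array([(u-f["cx"])/f["fx"],-(v-f["cy"])/f["fy"],-1.]); p=np.array(f["position"]); return p+d*(z-p[2])/d[2]
E
python3 - <<'E'
from h import *
s=env.read_state(); print(s)
for n in ["top","scene"]:
    f=env.grab_frame(n); cv2.imwrite(f"pics/{n}0.png",f["image"]); print({k:v for k,v in f.items() if k!="image"})
    for t in "pot planter_blue planter_white jar_yellow jar_green tile_yellow tile_green tray board brush".split():
        for r in env.search_frame(f,t): 
            if r["score"]>.2: print(n,t,np.round(r["xyz"],3),round(r["score"],2),np.round(proj(f,r["xyz"])))
E
```

```text
{'clock': 0.0, 'joint_positions': array([-5.34214749e+01,  2.20908053e+01,  3.81512698e-01, -2.94197899e-02,
       -6.84098679e+01, -1.48172117e+01]), 'qvel': array([-0.00440354,  0.05811363, -0.03393726,  0.03663823,  0.06221481,
        0.01182312]), 'joint_torque': array([-2.36242045e-05, -3.90667248e+01,  1.87398577e+01,  4.21968877e+00,
        1.09927281e-02, -1.90847627e-04]), 'position': array([ 0.23152715, -0.57990527,  0.22146985]), 'tool_rot': array([ 1.79877809e+02, -4.05009784e-03, -1.58249536e+02]), 'force': array([-0.05410539,  0.054319  ,  0.42846608]), 'wrist_torque': array([-0.01546022, -0.00799098,  0.05001219]), 'finger_force': 0.0, 'opening': 0.9989511922025641}
{'fx': 455.4177967621259, 'fy': 455.4177967621259, 'cx': 322.9401599798119, 'cy': 242.74493623704495, 'position': array([ 0.48718057, -0.02641936,  0.95064837]), 'orientation': array([  3.79301659,   0.55738247, -90.11011368]), 'shot': 1}
top pot [0.599 0.003 0.071] 0.56 [312. 215.]
top planter_blue [0.472 0.314 0.034] 0.6 [159. 281.]
top planter_white [0.609 0.312 0.035] 0.7 [160. 213.]
top jar_yellow [
[... 826 characters left out ...]
0.58 [490. 289.]
scene jar_yellow [0.57  0.056 0.088] 0.58 [343. 233.]
scene jar_green [ 0.59  -0.062  0.089] 0.97 [272. 227.]
scene jar_green [ 0.428 -0.089  0.06 ] 0.87 [287. 187.]
scene jar_green [ 0.725 -0.184  0.066] 0.79 [171. 277.]
scene jar_green [0.602 0.3   0.049] 0.43 [490. 291.]
scene tile_yellow [0.573 0.066 0.023] 0.74 [347. 264.]
scene tile_green [ 0.597 -0.074  0.024] 0.73 [266. 258.]
scene tray [ 0.505 -0.31   0.002] 0.6 [169. 216.]
scene tray [0.571 0.055 0.085] 0.26 [342. 234.]
scene board [0.656 0.02  0.017] 0.96 [308. 295.]
scene board [0.57  0.068 0.021] 0.68 [349. 264.]
scene brush [ 0.368 -0.001  0.013] 0.85 [339. 197.]
scene brush [0.572 0.054 0.088] 0.36 [342. 233.]
```

View pics/top0.png

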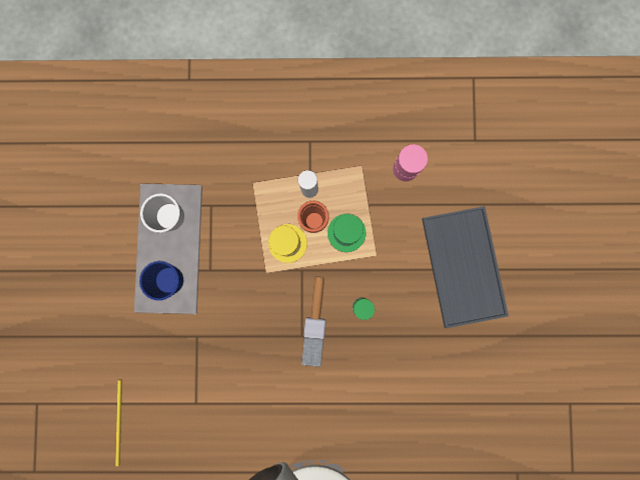

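View pics/scene0.png

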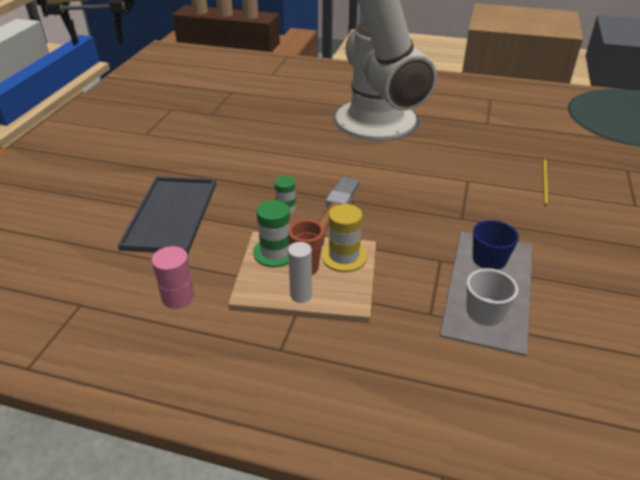

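The top view shows the meant green jar at (347,230), with the small green look-alike at (363,309) and the pink one at (412,160). The yellow jar is at (287,242), the pot at (313,215), the blue cover pot at (160,281) and the tray at (465,267). The scene view agrees. Next I'll fit the silhouettes for accurate positions.

```bash
cat >> h.py <<'E'
def hull(f,x,y,discs,S=8):
    a=np.linspace(0,2*np.pi,48); P=[proj(f,(x+r*np.cos(t),y+r*np.sin(t),z)) for z,r in discs for t in a]
    return cv2.convexHull(np.float32(P))
def fit(views,discs,x0,y0,span=.016):
    """views: [(frame,mask)] ; best xy by XOR of silhouette with mask"""
    from scipy.optimize import minimize
    def cost(p):
        c=0
        for f,m in views:
            im=np.zeros((480,640),np.uint8); cv2.fillConvexPoly(im,np.int32(np.round(hull(f,*p,discs)*16)),255,cv2.LINE_AA,4)
            c+=np.abs(im/255.-m).sum()/m.sum()
        return c
    g=[(cost((x,y)),x,y) for x in x0+np.arange(-span,span+.001,.004) for y in y0+np.arange(-span,span+.001,.004)]
    b=min(g); r=minimize(cost,b[1:],method="Nelder-Mead",options=dict(initial_simplex=[b[1:],(b[1]+.003,b[2]),(b[1],b[2]+.003)],xatol=2e-4))
    return r.x,r.fun
def mask(f,t,near):
    """trace result whose middle is nearest the pixel"""
    ms=[r["mask"] for r in env.trace(f,t)]
    return min(ms,key=lambda m:np.hypot(*(np.argwhere(m).mean(0)[::-1]-near))).astype(float)
E
python3 - <<'E'
from h import *
T=env.grab_frame("top"); S=env.grab_frame("scene")
b=.022
D=dict(pot=[(.016,.02),(.076,.027),(.076,.03),(.101,.03)],planter_blue=[(.006,.03),(.066,.039)],jar_yellow=[(b,.027),(b+.09,.028)],jar_green=[(b,.027),(b+.09,.028)],planter_white=[(.006,.03),(.066,.039)])
X=dict(pot=(.585,.004),planter_blue=(.475,.31),jar_yellow=(.545,.052),jar_green=(.56,-.06),planter_white=(.605,.31))
for k in D:
    zm=D[k][-1][0]/2+D[k][0][0]/2
    v=[(f,mask(f,k,proj(f,(*X[k],zm)))) for f in (T,S)]
    print(k,*[(np.round(p,4),round(c,2)) for p,c in (fit([v[0]],D[k],*X[k]),fit([v[1]],D[k],*X[k]),fit(v,D[k],*X[k]))])
for k,n,h in (("board",(315,220),.016),("tray",(464,267),.014)):
    m=mask(T,k,n).astype(np.uint8); c=max(cv2.findContours(m,0,1)[0],key=cv2.contourArea)
    P=np.float32([ray(T,*p[0],h)[:2] for p in c.astype(float)])*1000
    print(k,cv2.minAreaRect(P))
hsv=cv2.cvtColor(T["image"],cv2.COLOR_BGR2HSV)
for k,lo,hi,j in (("tile_yellow",22,35,"jar_yellow"),("tile_green",50,85,"jar_green")):
    m=cv2.inRange(hsv,(lo,110,50),(hi,255,255)); u,w=map(int,proj(T,(*X[j],.06)))
    q=np.zeros_like(m); q[w-35:w+35,u-35:u+35]=m[w-35:w+35,u-35:u+35]
    q=cv2.morphologyEx(q,cv2.MORPH_CLOSE,np.ones((9,9)))
    # tile rim only: hull points away from the lid; union fit over tile and jar
    print(k,fit([(T,(q>0)*1.)],[(b,.04)],*X[j]))
E
```

```text
pot (array([0.5944, 0.0013]), np.float64(0.08)) (array([ 0.5903, -0.0028]), np.float64(0.79)) (array([5.944e-01, 2.000e-04]), np.float64(0.89))Traceback (most recent call last):
  File "<stdin>", line 8, in <module>
  File "h.py", line 29, in mask
    return min(ms,key=lambda m:np.hypot(*(np.argwhere(m).mean(0)[::-1]-near))).astype(float)
           ~~~^^^^^^^^^^^^^^^^^^^^^^^^^^^^^^^^^^^^^^^^^^^^^^^^^^^^^^^^^^^^^^^^
ValueError: min() iterable argument is empty
```

```bash
cat > m.py <<'E'
from h import *
b=.022
D=dict(pot=[(.016,.02),(.076,.027),(.076,.03),(.101,.03)],planter_blue=[(.006,.03),(.066,.039)],jar_yellow=[(b,.027),(b+.09,.028)],jar_green=[(b,.027),(b+.09,.028)],planter_white=[(.006,.03),(.066,.039)])
X=dict(pot=(.594,.001),planter_blue=(.475,.31),jar_yellow=(.545,.052),jar_green=(.56,-.06),planter_white=(.605,.31))
for k in D:
    zm=D[k][-1][0]/2+D[k][0][0]/2; v=[]
    for n in ("top","scene"):
        for i in range(3):
            f=env.grab_frame(n)
            try: v.append((f,mask(f,k,proj(f,(*X[k],zm))))); print(k,n,*fit(v[-1:],D[k],*X[k])); break
            except ValueError: pass
T=env.grab_frame("top")
for k,n,h in (("board",(315,220),.016),("tray",(464,267),.014)):
    m=mask(T,k,n).astype(np.uint8); c=max(cv2.findContours(m,0,1)[0],key=cv2.contourArea)
    P=np.float32([ray(T,*p[0],h)[:2] for p in c.astype(float)])*1000
    print(k,cv2.minAreaRect(P))
hsv=cv2.cvtColor(T["image"],cv2.COLOR_BGR2HSV)
for k,lo,hi,j in (("tile_yellow",20,35,"jar_yellow"),("tile_green",50,85,"jar_green")):
    m=cv2.inRange(hsv,(lo,150,50),(hi,255,255)); u,w=map(int,proj(T,(*X[j],.06)))
    q=np.zeros_like(m); q[w-28:w+28,u-30:u+30]=m[w-28:w+28,u-30:u+30]
    q=cv2.morphologyEx(q,cv2.MORPH_CLOSE,np.ones((9,9)))
    print(k,*fit([(T,(q>0)*1.)],[(b,.04)],*X[j]))
E
python3 m.py
```

```text
pot top [0.59406697 0.00148505] 0.11504736726151135
pot scene [ 0.5896488  -0.00295563] 0.7302367632932136
planter_blue top [0.47526728 0.30263693] 0.11459032282114366
planter_blue scene [0.47090163 0.29905659] 0.0700116542967552
jar_yellow top [0.5485344  0.05624945] 0.08565975062591409
jar_yellow scene [0.54535046 0.0505891 ] 0.08169319747821653
jar_green top [ 0.56865635 -0.06371027] 0.23345173120794707
jar_green scene [ 0.56769168 -0.06909312] 0.10712395684917565
planter_white top [0.60617225 0.30388303] 0.07960696582883713
planter_white scene [0.60418856 0.29943912] 0.06621602591184339
board ((603.5523071289062, 2.3521194458007812), (198.29319763183594, 229.7371063232422), 8.813953399658203)
tray ((500.2884826660156, -305.96893310546875), (232.2132110595703, 134.71536254882812), 11.001944541931152)
tile_yellow [0.54872764 0.05504759] 0.1116088706224848
tile_green [ 0.5708994  -0.06372882] 1.0437299035369776
```

```bash
cat >> h.py <<'E'
_pin=proj
def proj(f,P):
    if not f.get("fish"): return _pin(f,P)
    q=rot(f).T@(np.array(P,float)-f["position"]); q=np.array([q[0],-q[1],-q[2]]); s=np.hypot(q[0],q[1])+1e-12
    th=np.arctan2(s,q[2]); return f["cx"]+f["fx"]*th*q[0]/s, f["cy"]+f["fy"]*th*q[1]/s
def wrist():
    f=env.grab_frame("wrist"); f["fish"]=1; return f
def hover(x,y,z,alpha):
    """joint move above x,y with closing axis at angle alpha (deg), the half turn of least |j6| motion"""
    c=[]
    for yaw in (alpha+90,alpha-90):
        yaw=(yaw+180)%360-180; q=env.inverse_kinematics([x,y,z],[180,0,yaw])
        if q is not None and abs(q[5])<165: c.append((abs(q[5]-env.read_state()["joint_positions"][5]),yaw))
    env.goto([x,y,z],[180,0,min(c)[1]])
def st(msg=""):
    s=env.read_state(); print(msg,"t",round(s["clock"],1),"p",np.round(s["position"],4),"open",round(s["opening"],3),"F",np.round(s["force"],1),"ff",round(float(s["finger_force"]),1)); return s
def pick(x,y,z,alpha,force,zup=.27):
    hover(x,y,zup,alpha); env.move_straight([x,y,z],rate=.12)
    env.gripper_to(0,force); st("gripped"); env.move_straight([x,y,zup],rate=.15); return st("up")
def place(x,y,z,alpha,zup=.27,op=1.0,over=.003):
    hover(x,y,zup,alpha); env.move_straight([x,y,z+.012],rate=.15); env.dwell(.15)
    print("contact",env.move_straight([x,y,z-over],rate=.02,force_limit=3)); st("down")
    env.gripper_to(op); env.dwell(.1); st("open"); env.move_straight([x,y,zup],rate=.2)
E
python3 - <<'E'
from h import *
hover(.558,-.006,.30,99); st(); f=wrist(); cv2.imwrite("pics/w1.png",f["image"]); print({k:v for k,v in f.items() if k!="image"})
import pickle; pickle.dump(f,open("w1.pkl","wb"))
b=.022
D=dict(pot=[(.016,.02),(.076,.027),(.076,.03),(.101,.03)],jar_yellow=[(b,.027),(b+.09,.028)],jar_green=[(b,.027),(b+.09,.028)])
X=dict(pot=(.5925,-.001),jar_yellow=(.547,.0535),jar_green=(.568,-.0665))
for k in D:
    try: print(k,*fit([(f,mask(f,k,proj(f,(*X[k],.08))))],D[k],*X[k]))
    except ValueError: print("miss",k)
E
```

```text
t 4.9 p [ 0.558  -0.0067  0.2999] open 0.997 F [-1.  -0.7 -0.5] ff 0.0
{'fx': 371.64829954431775, 'fy': 371.64829954431775, 'cx': 315.0360255425422, 'cy': 240.97267013820493, 'position': array([ 0.47782047, -0.01969304,  0.46192048]), 'orientation': array([-1.73148172e+01, -9.98402176e-04,  9.89813405e+01]), 'shot': 16, 'fish': 1}
pot [5.94641891e-01 3.64341736e-04] 0.07806644490294327
jar_yellow [0.54838482 0.05385575] 0.0678126898876845
jar_green [ 0.56942023 -0.06501056] 0.0877540955199211
```

View pics/w1.png

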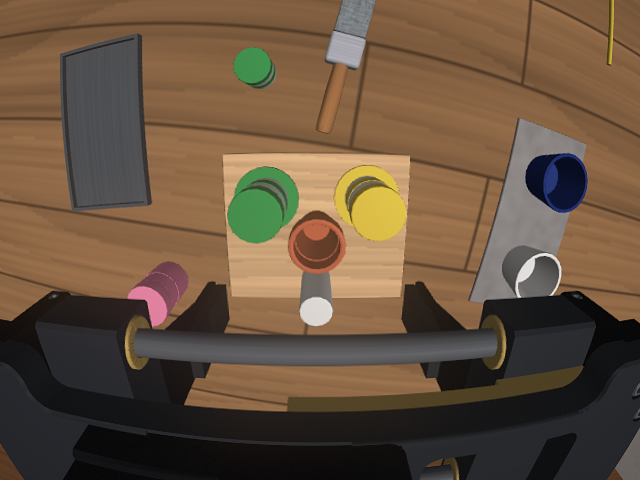

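The wrist view shows the green jar at (258,212), yellow at (375,205), pot at (317,243) and post at (316,311). Its fits fall between those of the other two cameras. I'll move the green jar first.

```bash
python3 - <<'E'
from h import *
pick(.5687,-.0655,.063,-20.5,20)
a=np.radians(11); tx,ty=.499,-.308
place(tx+.052*np.cos(a),ty+.052*np.sin(a),.046,101)
f=env.grab_frame("top"); cv2.imwrite("pics/t2.png",f["image"][100:380,200:560]); st()
E
```

```text
gripped t 8.7 p [ 0.5688 -0.0655  0.063 ] open 0.633 F [ 0.5 -0.1  0.2] ff 20.0
up t 10.2 p [ 0.5681 -0.0655  0.2689] open 0.64 F [-0.6 -0.3 -2.1] ff 20.0
contact True
down t 13.4 p [ 0.5498 -0.2981  0.046 ] open 0.641 F [-0.8  1.   3.9] ff 20.0
open t 14.4 p [ 0.5487 -0.2976  0.0446] open 0.999 F [-0.5 -0.5  0. ] ff 0.0
 t 15.7 p [ 0.5495 -0.2978  0.2684] open 1.001 F [0.4 0.  0.7] ff 0.0
```

View pics/t2.png

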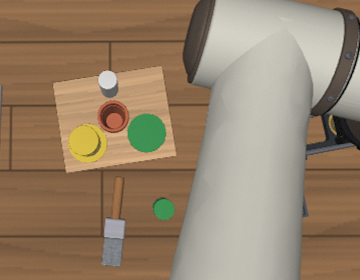

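The green tile is clear at crop (147,133), and the pot and yellow jar haven't moved. Next is the yellow jar.

```bash
python3 - <<'E'
from h import *
pick(.548,.0542,.063,40,20)
a=np.radians(11); tx,ty=.499,-.308
place(tx-.052*np.cos(a),ty-.052*np.sin(a),.046,101)
hover(.558,-.006,.30,99); f=wrist(); cv2.imwrite("pics/w3.png",f["image"]); st()
hsv=cv2.cvtColor(f["image"],cv2.COLOR_BGR2HSV); T=env.grab_frame("top");S=env.grab_frame("scene")
for k,X in (("tile_green",(.5687,-.0655)),("tile_yellow",(.548,.0542))):
  for F in (f,T,S):
    try: print(k,*fit([(F,mask(F,k,proj(F,(*X,.022))))],[(.016,.04),(.022,.04)],*X))
    except ValueError: print("miss",k)
X=(.594,.0003)
print("pot",*fit([(f,mask(f,"pot",proj(f,(*X,.08))))],[(.016,.02),(.076,.027),(.076,.03),(.101,.03)],*X))
E
```

```text
gripped t 19.5 p [0.5481 0.0542 0.063 ] open 0.631 F [-1.1  1.1 -0.1] ff 20.0
up t 21.1 p [0.5474 0.0541 0.2689] open 0.637 F [ 0.4  0.4 -2.8] ff 20.0
contact True
down t 24.8 p [ 0.4478 -0.3179  0.046 ] open 0.64 F [0.6 0.4 4.2] ff 20.0
open t 25.8 p [ 0.4465 -0.3173  0.0448] open 1.002 F [ 0.9 -0.3  0.5] ff 0.0
 t 28.3 p [ 0.5578 -0.0071  0.2998] open 0.999 F [1.  0.1 0.2] ff 0.0
tile_green [ 0.57072875 -0.06576448] 0.06335247903875355
tile_green [ 0.56570644 -0.06550282] 2.5788652715988354
tile_green [ 0.56866667 -0.07027179] 0.2707794321047921
tile_yellow [0.5495005  0.05427656] 0.07444434342515988
tile_yellow [0.54672321 0.0528842 ] 2.0886710239651416
tile_yellow [0.54769531 0.05112578] 0.0640009180929897
pot [5.94772845e-01 1.34249496e-04] 0.07448462980056503
```

View pics/w3.png

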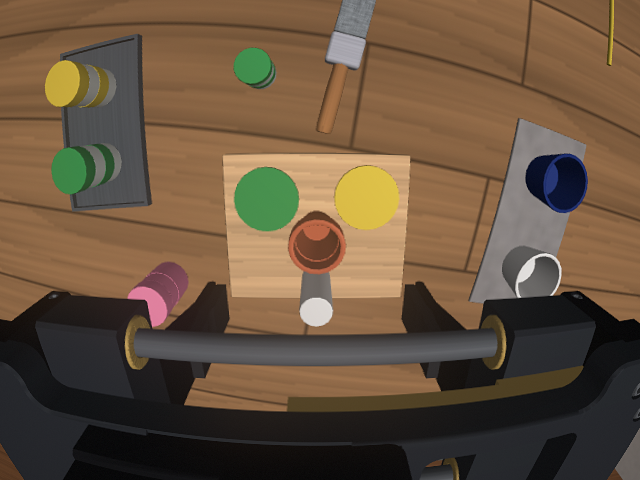

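Both jars stand upright in the tray at (68,84) and (75,170), and the tiles and pot are free. I'll take the pot and measure the blue cover pot from nearby.

```bash
python3 - <<'E'
from h import *
pick(.5945,.0003,.076,99,15)
X=(.473,.301); D=[(.006,.03),(.066,.039)]
hover(.50,.28,.27,99); f=wrist(); cv2.imwrite("pics/w4.png",f["image"]); st()
for i in range(2):
    try: print(*fit([(f,mask(f,"planter_blue",proj(f,(*X,.04))))],D,*X))
    except ValueError: print("miss")
E
```

```text
gripped t 31.5 p [5.945e-01 4.000e-04 7.600e-02] open 0.679 F [0.1 0.8 0.5] ff 15.0
up t 32.9 p [5.939e-01 3.000e-04 2.688e-01] open 0.675 F [-0.6 -0.4 -0.8] ff 15.0
 t 34.1 p [0.5005 0.279  0.2699] open 0.678 F [-0.4 -0.7 -1.8] ff 15.0
[0.47486241 0.30100485] 0.052636468627877145
[0.47486241 0.30100485] 0.052636468627877145
```

View pics/w4.png

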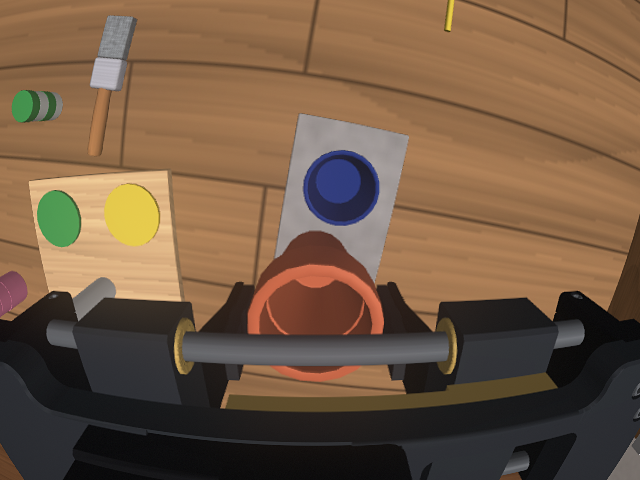

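The pot is held upright between the fingers at (315,320). The blue mouth at (341,187) is empty, and the fit agrees with the earlier one to 2 mm. Now I'll lower the pot with a force stop.

```bash
python3 - <<'E'
from h import *
x,y=.4742,.301
hover(x,y,.27,99); env.move_straight([x,y,.09],rate=.12); env.dwell(.2); st()
print(env.move_straight([x,y,.069],rate=.015,force_limit=3)); st("down")
E
```

```text
t 36.3 p [0.4744 0.3012 0.0905] open 0.68 F [ 0.4  0.2 -2.2] ff 15.0
True
down t 37.4 p [0.4741 0.301  0.072 ] open 0.683 F [-1.4  0.   4.5] ff 15.0
```

Contact came at TCP z = 0.072, exactly the nested height. I'll release and check.

```bash
python3 - <<'E'
from h import *
x,y=.4742,.301
env.gripper_to(1.0); env.dwell(.1); st("open"); env.move_straight([x,y,.27],rate=.15)
hover(.55,.05,.30,99); f=wrist(); S=env.grab_frame("scene"); st()
cv2.imwrite("pics/c5.png",np.hstack([f["image"][60:400,300:640],cv2.resize(S["image"][190:360,420:590],(340,340))]))
E
```

```text
open t 38.3 p [0.4732 0.3001 0.0706] open 1.0 F [-1.   0.2 -0.4] ff 0.0
 t 40.9 p [0.5499 0.0512 0.2996] open 0.997 F [0.5 0.9 0.8] ff 0.0
```

View pics/c5.png

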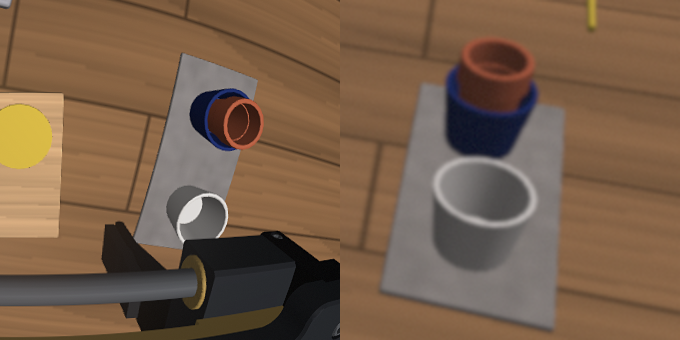

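The pot is nested upright and fully down, at crop (240,122), and the white cover pot is unmoved. Now the jars go back.

```bash
python3 - <<'E'
from h import *
pick(.4475,-.3178,.046,101,20)
place(.549,.0543,.063,40)
pick(.5498,-.2981,.046,101,20)
place(.5700,-.0657,.063,-20.5)
hover(.558,-.006,.30,99); f=wrist(); cv2.imwrite("pics/w6.png",f["image"]); st()
for k,X in (("jar_green",(.57,-.0657)),("jar_yellow",(.549,.0543))):
    try: print(k,*fit([(f,mask(f,k,proj(f,(*X,.07))))],[(.022,.027),(.112,.028)],*X))
    except ValueError: print("miss")
E
```

```text
gripped t 45.0 p [ 0.4475 -0.3179  0.046 ] open 0.638 F [ 0.2 -0.6  0.3] ff 20.0
up t 46.6 p [ 0.447  -0.3175  0.2689] open 0.639 F [ 0.8  0.4 -3.2] ff 20.0
contact True
down t 50.2 p [0.5488 0.0543 0.063 ] open 0.638 F [0.3 0.5 5. ] ff 20.0
open t 51.2 p [0.5475 0.0539 0.0617] open 1.0 F [-0.5 -0.1 -0.4] ff 0.0
gripped t 56.4 p [ 0.5498 -0.2981  0.046 ] open 0.635 F [-0.1 -1.2  0.1] ff 20.0
up t 58.0 p [ 0.5494 -0.2979  0.2688] open 0.632 F [ 1.2  0.8 -2.9] ff 20.0
contact True
down t 61.1 p [ 0.5699 -0.0657  0.063 ] open 0.635 F [ 0.3 -0.1  4.4] ff 20.0
open t 62.0 p [ 0.5685 -0.0657  0.0618] open 1.003 F [-0.5  0.2 -0.1] ff 0.0
 t 64.4 p [ 0.5579 -0.0062  0.2994] open 1.003 F [-0.2  0.  -0.5] ff 0.0
jar_green [ 0.57052606 -0.06500944] 0.07968896087649298
jar_yellow [0.54847723 0.0539781 ] 0.0954163657277372
```

View pics/w6.png

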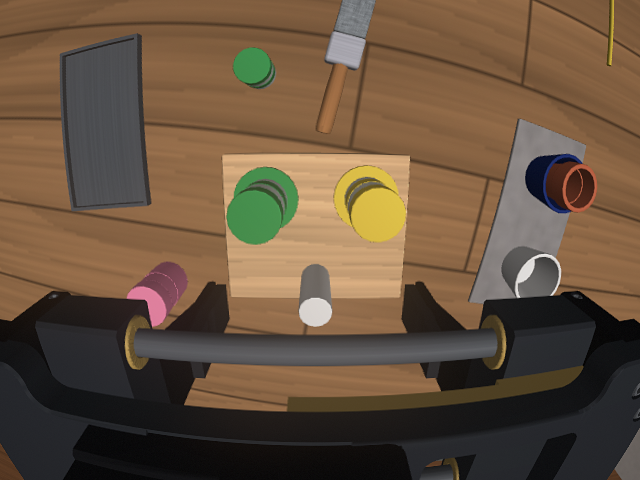

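The green jar (256,215) and yellow jar (377,213) stand upright on their own tiles, within about 1 mm of the tile centres measured earlier. The pot is nested at (575,187), and the brush and white cover pot are unmoved.

```bash
python3 -c "
from workcell import env
print(env.close_job())"
```

```text
the job is handed in; nothing more can be done
None
```

I handed the job in at about 64 s: the terracotta pot is nested fully down in the blue cover pot, both jars are back upright and centred on their own tiles, and the white cover pot and brush look unmoved in the last picture.

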